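Nest the dosing cups on the shuttle and hold its index plunger back

ROBOT

A 6-joint arm with a two-finger parallel gripper is mounted at the origin on the work surface. World frame = base frame: x ahead of the robot, y to its left, z up, the work surface at z = 0. Lengths are in mm, angles in degrees, forces in N, time in s.
With the tool pointing down it reaches from about 300 to 850 mm from the base axis. Payload 4.2 kg.
Tool frame: the origin (TCP) lies at the very end of the fingers, on their centre line; the grasp point (between the pads) lies 19 mm behind it (env.grip_point_offset is the distance from the TCP to the grasp point, in mm); z points along the fingers, y is the line along which they close (so a half turn about z gives the same grasp; the last joint's range is limited). The gripper opens to 91 mm and grips with 3 to 60 N. Pads are 32 mm wide; open, the fingers measure 118 mm over their backs; the gripper's body (76 mm by 178 mm) begins 60 mm behind the grasp point.
Start: joints at [73.568, 18.312, 89.639, -0, 72.044, -1.146], TCP at [151.598, 554.672, 213.976] pointing down, gripper open.
Joint ranges: [-177.97, 177.97], [-48.28, 115.42], [12.27, 149.76], [-77.06, 257.06], [2.81, 150.46], [-146.56, 146.56]. Speed limits (degrees/s): [147.25, 147.25, 180, 180, 180, 180].

INTERFACE

Orientations are given as [roll, pitch, yaw] about the fixed x, y, z axes, in that order (R = Rz(yaw) Ry(pitch) Rx(roll)).
In Python, from workcell import env gives the robot as it stands. The module is installed in compiled form; this text tells all that it offers.
- The arm moves only by the tool arm_command, never from a script. Its argument "rows" is a list of rows, each an object with "delta_pos": the shift along the tool's x, y, z in mm, a list of three; "roll": the turn about the tool's z in units of 5 degrees (1.0 is 5 degrees); "jaw": the opening in per cent of the stroke, from 0 (shut) to 100 (fully open). A call has 1 to 20 rows; each row is the pose to reach, as a shift and turn from the pose commanded when the call began, along the tool's axes at that moment; what a row does not reach only later rows make up. A row lasts 1/12 s, in which the tool goes at most 41.7 mm and 7.16 degrees, less where a joint would pass 70% of its speed; a pose out of reach is approached as far as the arm can. A call with a gripper value outside its range is refused whole. The fingers move at their own pace and stop on an object; "squeeze" is the grip in N (left out, the last holds). Time passes only in rows, so rows that repeat a pose let the fingers close. It gives the time, the measured TCP pose, the force, the opening and the grip force at its end, in the units of the state.
- env.state(): the state, without advancing time (a new reading comes with each control period).
- env.grab_frame(name): name is "side" or "top"; returns a dict with "img" (480x640x3 uint8, blue, green, red), "z_map" (480x640 float32, mm along the optical axis (not along the pixel's ray), 0 where there is no reading), "fov_y" (degrees; the focal length in pixels is half the picture's height over the tangent of half this angle, whatever the lens; pixels are square), "cx", "cy" (the principal point, pixels), "dist" ([k1, k2, p1, p2, k3] as OpenCV has them; the pictures are not rectified), "R" (3x3) and "t" (3): a world point X has camera coordinates R X + t. Camera axes: x right, y down, z forward; pixel columns grow to the right and rows downward; lengths in mm; the calibration is good to about 2 mm. A picture is of the moment at which its call begins.
- env.job_done(): hands the job in; it is judged then, once.
The state is a dict: "time_s": time; "qpos": joint angles; "qvel": joint speeds; "effort": joint torques, N m; "ee_pos": TCP position; "ee_rot": TCP orientation; "force": force on the tool from outside, world axes, zero at the start; "torque": the same for the moment, N m; "gripper_width": finger opening in mm; "gripper_force": force on a finger pad.
Only numpy, scipy, OpenCV 4.12 (cv2) and the standard library are available. Lean on these libraries where they do the work, as an engineer would, in place of code of your own. Each camera call takes 0.05 s, during which the arm holds its last target. There are 200 camera calls.

TASK

Nest the three white dosing cups on the shuttle, where the large one stands in its ring: stand the middle cup upright in the large one and let go, then the small cup upright in the middle one and let go. Then pull the black knob of the sprung index plunger straight up as far as it goes, so that its pin is clear of the hole in the shuttle, and finish while holding it fully up in the fingers, so that a colleague can slide the shuttle out. Leave the large cup in its ring and do not disturb the jars, loose caps and tools lying about.

Things in the scene. Friction and masses are not known exactly. Their poses are not given: they have to be found in the camera images.
- station: Fixed aluminium base plate, 130 (its x) x 280 (its y) mm, 8 mm thick, flat on the table, turned by up to 0.6 rad either way; origin at the centre of its underside, z up. It carries a grey shuttle plate (top 20 mm above the table) with a steel ring at its -y end and, at its +y end, an aluminium post (outer end of the plate, y 108 to 132) with an arm (top 62 mm above the table) that reaches in over the shuttle and carries the plunger. The shuttle does not move in this task.
- ring_centre (a point): Centre of the steel locating ring (inner diameter 68, outer 80, 8 mm high), on the shuttle's top face, 20 mm above the table; at (0, -75, 20) mm in the station's frame. The large cup stands in it.
- pin_hole (a point): Mouth of the plunger's seat hole in the shuttle, a brass-rimmed hole at (0, 75, 20) mm in the station's frame, straight under the knob.
- plunger_knob (a point): Centre of the plunger's black ribbed round knob, upright: diameter 30 mm (grip), 32 mm tall, 16 mm above and below this point; with the pin seated the knob spans 74 to 106 mm above the table, straight over pin_hole. Below it is a steel collar of diameter 22 mm (62 to 72 mm) on the arm; the knob is free on all sides from 62 mm up. It moves with the plunger.
- plunger (a joint): Pull of the plunger in m, straight up: 0 = pin seated 10 mm deep in its hole, 0.010 = its tip just leaves the hole, 0.025 = fully back against the stop. A spring pulls it down again: about 6 N at 0 rising to about 12 N at 0.025; it goes back by itself when let go.
- cup_large: Large white open plastic cup, round, no handle, widening upwards: outer diameter 60 at the foot to 75 at the rim, 45 mm tall, wall 3, bottom 4 mm thick, about 90 g. Origin at the centre of its underside, z up. It stands loose in the ring, 20 mm above the table.
- cup_middle: Middle white open plastic cup: outer diameter 43 at the foot to 58 at the rim, 75 mm tall, wall 3, bottom 4 mm thick, about 70 g. Origin at the centre of its underside, z up. Starts upright on the table. Standing in the large cup its foot is 4 mm above the large cup's and its rim stands 34 mm above the large cup's rim.
- cup_small: Small white open plastic cup, the slimmest and tallest: outer diameter 30 at the foot to 40 at the rim, 105 mm tall, wall 3, bottom 4 mm thick, about 50 g. Origin at the centre of its underside, z up. Starts upright on the table; it and the middle cup may have changed places. Standing in the middle cup its foot is 4 mm above that cup's and its rim stands 34 mm above that cup's rim.
- spawn_jar: Bystander: amber jar, diameter 68, 110 mm tall, on the table; origin at the centre of its underside.
- tall_jar: Bystander: brown jar, diameter 72, 150 mm tall, on the table; origin at the centre of its underside.
- cap_a: Bystander: loose tan bottle cap, diameter 38, 16 mm high, on the table; origin under its centre.
- cap_b: Bystander: another such cap.
- wrench: Bystander: steel wrench, 150 mm long, lying flat; origin under its middle, x along it.
- spatula: Bystander: spatula about 240 mm long, lying flat; origin under its middle, x along it, handle to -x.
Things that resemble listed ones, but are neither listed nor needed, are in the scene too. Leave any blue or red look-alike of the cup_middle alone. What is shaped like the cup_small but blue is not meant.

How it is judged (in metres and radians):
On the way, in this order (a step that is already met when the one before it is completed fails the run):
1. the middle cup stands upright in the large one, let go (horizontal distance between cup_middle and cup_large below 0.01 m and z of cup_middle in the frame of cup_large between 0.001 and 0.008 m and angle between each of cup_middle, cup_large's own z axis and vertical below 0.1 rad and horizontal distance between cup_large and ring_centre below 0.01 m and z of cup_large in the frame of ring_centre below 0.004 m and contact force between cup_middle and the fingers below 0.1 N), for 0.2 s.
2. the small cup stands upright in the middle one, let go (horizontal distance between cup_middle and cup_large below 0.01 m and z of cup_middle in the frame of cup_large between 0.001 and 0.008 m and angle between each of cup_middle, cup_small, cup_large's own z axis and vertical below 0.1 rad and horizontal distance between cup_small and cup_middle below 0.01 m and z of cup_small in the frame of cup_middle between 0.001 and 0.008 m and horizontal distance between cup_large and ring_centre below 0.01 m and z of cup_large in the frame of ring_centre below 0.004 m and contact force between cup_small and the fingers below 0.1 N), for 0.2 s.
3. the plunger is pulled up against its stop by the fingers (value of joint plunger above 0.021 m and contact force between plunger and the fingers above 3 N), for 0.2 s.
At the end, for the whole second after the job is handed in: Fingers hold the plunger 21 mm or more up (of 25), bearing over 3 N; middle cup in large, small in middle: centres within 10 mm, foot 1-8 mm above the outer cup's, tilt under 0.1 rad, at rest, untouched; large cup flat in its ring, within 10 mm of its centre (all of step 2 and all of step 3 and contact force between each of cup_small, cup_middle, cup_large and the arm below 0.1 N and contact force between each of cup_middle, cup_large and the fingers below 0.1 N and linear speed of each of cup_small, cup_middle, cup_large below 0.03 m/s); the arm keeps its last pose, push and grip.
It fails at once if a bystander is shifted by more than 25 mm or knocked over (distance of any of spawn_jar, tall_jar, cap_a, cap_b, wrench, spatula from where it was at the start of the episode above 0.025 m or angle between any of spawn_jar, tall_jar, cap_a, cap_b, wrench, spatula's own z axis and vertical above 0.5 rad).
It fails at once if the large cup is lifted out of its ring (z of cup_large in the frame of ring_centre above 0.015 m).
It also fails if it takes over 72 s, if anything falls off the work surface, if the arm or the gripper's body presses on something with over 40 N, if the wrist force passes 120 N, or if a joint passes its speed limit or range.

## Working session

There is one attempt and no reset: what is moved stays moved. The work goes in short steps, Python scripts to look and compute and a tool call to move; the robot and the scene stay as the last step left them, time stands still between calls to the robot, and variables do not carry over. Pictures are saved under pics/ and viewed, at most 10 in all, crops included, and the job is handed in when it is done.

Besides the shell and the picture viewer there is one more tool, called after "Request:" as a command line: name --argument value ..., lists and objects as JSON in quotes. arm_command: Moves the arm, as the interface text tells. Its arguments: {"type":"object","properties":{"rows":{"type":"array"},"squeeze":{"type":"number"}},"required":["rows"]}

```bash
mkdir -p pics; cat > h.py <<'E'
import numpy as np, cv2
from workcell import env
def K(f):
    F=240/np.tan(np.radians(f["fov_y"])/2); return np.array([[F,0,f["cx"]],[0,F,f["cy"]],[0,0,1]])
def cloud(f):
    v,u=np.mgrid[:480,:640]; p=np.stack([u,v],-1).reshape(-1,1,2).astype(np.float64)
    n=cv2.undistortPoints(p,K(f),np.array(f["dist"],float)).reshape(480,640,2)
    z=f["z_map"][...,None]; c=np.concatenate([n*z,z],-1)
    X=(c-np.array(f["t"]))@np.array(f["R"]); X[f["z_map"]<=0]=np.nan
    return X
def ray(f,u,v,h):
    n=cv2.undistortPoints(np.array([[[u,v]]],float),K(f),np.array(f["dist"],float)).ravel()
    R=np.array(f["R"]);o=-R.T@np.array(f["t"]);d=R.T@np.array([n[0],n[1],1]);return o+d*(h-o[2])/d[2]
E
python3 - <<'E'
from h import *
for n in("top","side"):
    f=env.grab_frame(n); cv2.imwrite(f"pics/{n}0.png",f["img"]); R=np.array(f["R"]); print(n,-R.T@np.array(f["t"]),R[2],f["fov_y"],f["dist"],(f["z_map"]>0).mean())
print(env.state())
E
```

```text
top [ 355.48741413 -108.61316152  927.71904716] [ 0.19483031  0.01893872 -0.98065411] 56.7510191408852 [-0.0686256  0.         0.         0.         0.       ] 0.9960677083333334
side [ -24.76632844 -706.87668417  684.29129894] [ 0.55397327  0.58374198 -0.59359828] 53.53809779368185 [0.00926718 0.         0.         0.         0.        ] 0.9959928385416666
{'time_s': 0.1, 'qpos': array([ 7.35689401e+01,  1.83479197e+01,  8.96989173e+01,  3.15515654e-04,
        7.20428374e+01, -1.14389916e+00]), 'qvel': array([ 0.01335156, -0.07222977, -0.14053879, -0.07785093,  0.12715648,
        0.00060727]), 'effort': array([ 7.55320962e-04, -4.13329411e+01, -2.32511759e+01,  7.26930192e-02,
        4.22953838e-02, -4.51818858e-05]), 'ee_pos': array([151.45589713, 554.23710206, 213.20830944]), 'ee_rot': array([-1.79910350e+02, -2.09014405e-03,  1.64712740e+02]), 'force': array([-0.03053727,  0.18175562, -0.35182195]), 'torque': array([-0.00752481,  0.02815232,  0.02209155]), 'gripper_force': 0.0, 'gripper_width': 91.6546452192019}
```

View pics/top0.png

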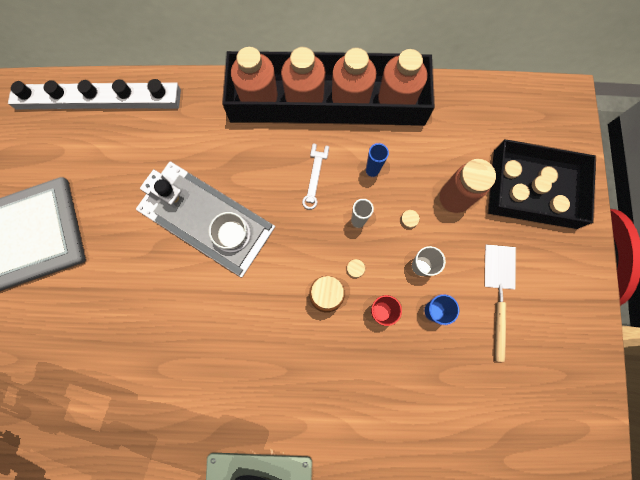

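View pics/side0.png

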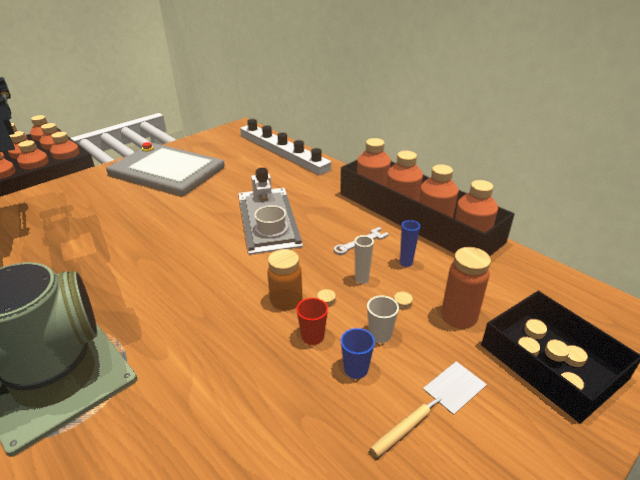

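Top picture: the robot base is at the bottom, so +x is up and +y is left.
- **Middle cup:** white at (430,262). Red (387,310) and blue (443,310) look-alikes are not meant.
- **Small cup:** white at (362,212). The blue one at (377,160) is not meant.
- **Large cup:** in its ring at (229,232).
- **Knob:** at (163,187) on the station. The five black knobs on the rack at upper left are look-alikes.

Side picture: white middle cup at (382,320), white small cup at (363,260).

```bash
cat > m.py <<'E'
from h import *
from scipy.optimize import least_squares
def circ(P,r=None):
    c=P.mean(0)
    s=least_squares(lambda q:np.hypot(P[:,0]-q[0],P[:,1]-q[1])-q[2],[c[0],c[1],20],loss="soft_l1",f_scale=1.0).x
    return s.round(1),len(P)
if __name__=="__main__":
    fs={n:env.grab_frame(n) for n in("top","side")}; C={n:cloud(f) for n,f in fs.items()}
    X=C["top"];f=fs["top"]
    for nm,(u,v),h,w in [("mid",(430,262),75,45),("small",(362,212),105,35),("large",(229,232),65,50),("knob",(163,187),106,30),("red",(387,310),75,45),("blue",(443,310),75,45),("sblue",(377,155),105,35),("spawn",(327,293),110,50),("tall",(478,175),150,50),("capa",(410,219),16,30),("capb",(356,268),16,30)]:
        g=ray(f,u,v,h)
        for n in C:
            Q=C[n].reshape(-1,3); m=(np.hypot(Q[:,0]-g[0],Q[:,1]-g[1])<w)&(abs(Q[:,2]-h)<3)
            print(nm,n,g.round(),circ(Q[m][:,:2]) if m.sum()>8 else m.sum(), Q[m][:,2].mean().round(1) if m.sum() else"")
    # shuttle/plate corners: points at z~20 near station
    g=ray(f,205,220,8)
    for n in C:
        Q=C[n].reshape(-1,3); m=(np.hypot(Q[:,0]-g[0],Q[:,1]-g[1])<170)&(Q[:,2]>4)&(Q[:,2]<26)
        print(n,cv2.minAreaRect(Q[m][:,:2].astype(np.float32)))
    c=f["img"][150:330,300:480]; cv2.imwrite("pics/crop1.png",cv2.resize(c,(720,720))[:600])
    cv2.imwrite("pics/crop1.png",cv2.resize(f["img"][130:340,130:410],(800,600)))
E
python3 m.py
```

```text
mid top [ 482. -324.   75.] (array([ 484.9, -323.5,   26.9]), 137) 75.7
mid side [ 482. -324.   75.] (array([ 482.8, -324.9,   27.1]), 169) 74.4
small top [ 571. -189.  105.] (array([ 577.7, -189.6,   18.1]), 91) 105.7
small side [ 571. -189.  105.] (array([ 576.6, -191.5,   18.2]), 76) 104.0
large top [535.  72.  65.] (array([538.8,  75. ,  34.7]), 174) 65.9
large side [535.  72.  65.] (array([537.6,  74.4,  35.6]), 114) 64.0
knob top [613. 199. 106.] (array([613.9, 203.2,  10.8]), 144) 106.6
knob side [613. 199. 106.] (array([614.3, 201. ,  10.2]), 47) 105.6
red top [ 388. -240.   75.] (array([ 387.8, -238.5,   27.1]), 135) 75.9
red side [ 388. -240.   75.] (array([ 386.8, -239.2,   27.2]), 158) 74.2
blue top [ 390. -347.   75.] (array([ 391.9, -347.5,   26.7]), 130) 75.9
blue side [ 390. -347.   75.] (array([ 390.1, -349. ,   27.1]), 189) 74.5
sblue top [ 687. -218.  105.] (array([ 692.2, -220.8,   17.7]), 91) 105.9
sblue side [ 687. -218.  105.] (array([ 690.6, -222.5,   18.4]), 66) 104.3
spawn top [ 415. -125.  110.] (array([ 417.5, -124.3,   20.8]), 597) 111.5
spawn side [ 415. -125.  110.] (array([ 415.6, -126.6,   20.9]), 466) 109.7
tall top [ 635. -399.  150.] (array([ 635.3, -400.1,   23.1]), 647) 151.5
tall side [ 635. -399.  150.] (array([ 633.7, -401.9,   23.1]), 626) 149.6
capa top [ 582. -299.   16.] (array([ 583.9, -299.3,   13.5]), 151) 17.5
capa side [ 582. -299.   16.] (array([ 580.6, -299.9,   13.5]), 190) 15.7
capb top [ 475. -186.   16.] (array([ 475.4, -184.7,   13.4]), 199) 17.4
capb side [ 475. -186.   16.] (array([ 473.4, -187.2,   13.5]), 182) 15.6
top ((571.3755493164062, 137.1608123779297), (336.31866455078125, 333.7501220703125), 80.75198364257812)
side ((559.4615478515625, 148.4547882080078), (288.6220703125, 181.7719268798828), 56.701148986816406)
```

```bash
python3 - <<'E'
import cv2
i=cv2.imread("pics/top0.png")
cv2.imwrite("pics/crop2.png",cv2.resize(i[180:340,300:500],(750,600)))
E
```

```text
(no output)
```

View pics/crop2.png

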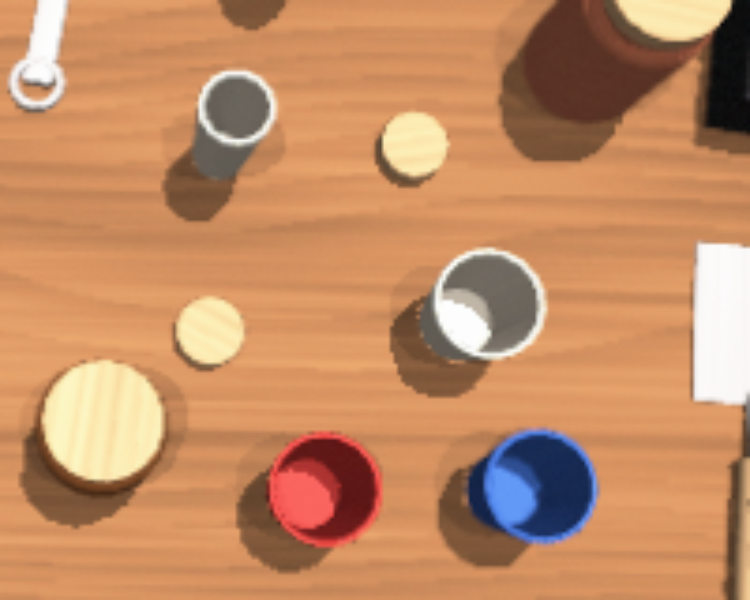

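The crop confirms the choice: white middle cup at full-frame (430,262), white small cup at (362,212), clear of the coloured look-alikes. The large cup to knob distance measures 148 mm against 150 expected, so the station is consistent.

```bash
cat > go.py <<'E'
import sys
from h import *
from scipy.spatial.transform import Rotation as T
s=env.state(); R=T.from_euler("xyz",s["ee_rot"],degrees=True).as_matrix()
for a in sys.argv[1:]:
    g=np.array([float(x) for x in a.split(",")]); print(a,(R.T@(g-s["ee_pos"])).round(1))
print(s["time_s"],s["ee_pos"].round(1),s["ee_rot"].round(2),s["qpos"].round(0),s["gripper_width"],s["force"].round(1))
E
python3 go.py 484,-324,213 484,-324,130
```

```text
484,-324,213 [-552.3 -759.6    1.2]
484,-324,130 [-552.3 -759.5   84.2]
0.2 [151.5 554.4 213.5] [-179.94   -0.    164.71] [74. 18. 90. -0. 72. -1.] 91.24545404979048 [ 1.1 -0.1  0.4]
```

Request:
arm_command --rows '[{"delta_pos":[-30,-40,0],"roll":0,"jaw":100},{"delta_pos":[-55,-76,0],"roll":0,"jaw":100},{"delta_pos":[-83,-114,0],"roll":0,"jaw":100},{"delta_pos":[-110,-152,0],"roll":0,"jaw":100},{"delta_pos":[-138,-190,0],"roll":0,"jaw":100},{"delta_pos":[-166,-228,0],"roll":0,"jaw":100},{"delta_pos":[-193,-266,0],"roll":0,"jaw":100},{"delta_pos":[-221,-304,0],"roll":0,"jaw":100},{"delta_pos":[-249,-342,0],"roll":0,"jaw":100},{"delta_pos":[-276,-380,0],"roll":0,"jaw":100},{"delta_pos":[-304,-418,0],"roll":0,"jaw":100},{"delta_pos":[-332,-456,0],"roll":0,"jaw":100},{"delta_pos":[-359,-494,0],"roll":0,"jaw":100},{"delta_pos":[-387,-532,0],"roll":0,"jaw":100},{"delta_pos":[-414,-570,0],"roll":0,"jaw":100},{"delta_pos":[-442,-608,0],"roll":0,"jaw":100},{"delta_pos":[-470,-646,0],"roll":0,"jaw":100},{"delta_pos":[-497,-684,0],"roll":0,"jaw":100},{"delta_pos":[-525,-722,0],"roll":0,"jaw":100},{"delta_pos":[-552,-759,0],"roll":0,"jaw":100}]'

```text
time_s: 1.87
ee_pos: [446.7, -226.9, 213.8]
ee_rot: [180.0, -0.0, 164.7]
force: [1.0, 0.3, -0.5]
gripper_width: 90.9
gripper_force: 0.0
```

```bash
python3 go.py 484,-324,130
```

```text
484,-324,130 [-61.7 -83.8  83.8]
1.8667 [ 446.7 -226.9  213.8] [179.98  -0.   164.66] [ -28.   12.   99.    0.   69. -103.] 90.8878703635214 [ 1.   0.3 -0.5]
```

Request:
arm_command --rows '[{"delta_pos":[-30,-40,0],"roll":0,"jaw":100},{"delta_pos":[-60,-82,40],"roll":0,"jaw":100},{"delta_pos":[-60,-82,80],"roll":0,"jaw":100},{"delta_pos":[-60,-82,80],"roll":0,"jaw":100},{"delta_pos":[-60,-82,80],"roll":0,"jaw":100},{"delta_pos":[-60,-82,80],"roll":0,"jaw":100}]'

```text
time_s: 2.37
ee_pos: [482.2, -319.3, 132.9]
ee_rot: [179.9, -0.2, 164.7]
force: [-0.3, -0.8, 0.4]
gripper_width: 91.1
gripper_force: 0.0
```

```bash
python3 go.py 484,-324,130 484,-324,48
python3 - <<'E'
from h import *
i=[env.grab_frame(n)["img"] for n in ("top","side")]
a=i[0][180:340,330:530]; b=i[1][220:380,280:480]
cv2.imwrite("pics/c3.png",cv2.resize(np.hstack([a,b]),(800,320)))
E
```

```text
484,-324,130 [-3.  -4.1  2.9]
484,-324,48 [-3.2 -4.2 84.9]
2.3667 [ 482.2 -319.3  132.9] [ 1.7992e+02 -1.7000e-01  1.6467e+02] [ -35.   22.   96.    0.   62. -109.] 91.11953979234292 [-0.3 -0.8  0.4]
```

View pics/c3.png

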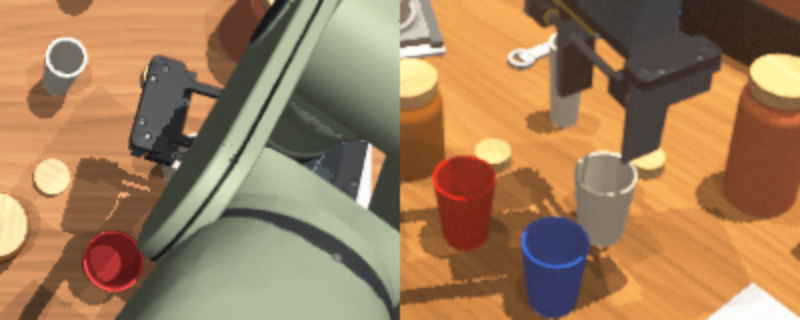

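The side view shows the fingers standing high over the white cup, with the red and blue cups nearer the camera and clear. Descending to grip.

Request:
arm_command --rows '[{"delta_pos":[-3,-4,20],"roll":0,"jaw":100},{"delta_pos":[-3,-4,40],"roll":0,"jaw":100},{"delta_pos":[-3,-4,60],"roll":0,"jaw":100},{"delta_pos":[-3,-4,75],"roll":0,"jaw":100},{"delta_pos":[-3,-4,84],"roll":0,"jaw":100},{"delta_pos":[-3,-4,84],"roll":0,"jaw":100},{"delta_pos":[-3,-4,84],"roll":0,"jaw":55},{"delta_pos":[-3,-4,84],"roll":0,"jaw":45},{"delta_pos":[-3,-4,84],"roll":0,"jaw":40},{"delta_pos":[-3,-4,84],"roll":0,"jaw":40},{"delta_pos":[-3,-4,84],"roll":0,"jaw":40},{"delta_pos":[-3,-4,84],"roll":0,"jaw":40},{"delta_pos":[-3,-4,84],"roll":0,"jaw":40},{"delta_pos":[-3,-4,84],"roll":0,"jaw":40}]' --squeeze 15

```text
time_s: 3.63
ee_pos: [485.1, -324.3, 50.5]
ee_rot: [180.0, 0.1, 164.7]
force: [0.1, 0.9, 4.2]
gripper_width: 57.3
gripper_force: 15.0
```

Request:
arm_command --rows '[{"delta_pos":[0,0,-10],"roll":0,"jaw":40},{"delta_pos":[0,0,-30],"roll":0,"jaw":40},{"delta_pos":[0,0,-60],"roll":0,"jaw":40},{"delta_pos":[0,0,-90],"roll":0,"jaw":40},{"delta_pos":[0,0,-120],"roll":0,"jaw":40},{"delta_pos":[0,0,-140],"roll":0,"jaw":40},{"delta_pos":[0,0,-140],"roll":0,"jaw":40},{"delta_pos":[0,0,-140],"roll":0,"jaw":40},{"delta_pos":[0,0,-140],"roll":0,"jaw":40}]'

```text
time_s: 4.38
ee_pos: [483.8, -323.7, 188.6]
ee_rot: [179.9, -0.1, 164.7]
force: [0.1, 0.4, -1.8]
gripper_width: 56.9
gripper_force: 15.0
```

```bash
python3 go.py 538,74.7,190
```

```text
538,74.7,190 [ 52.8 398.6  -0.9]
4.3833 [ 483.8 -323.7  188.6] [ 1.7995e+02 -1.5000e-01  1.6471e+02] [ -35.   20.   91.   -0.   69. -110.] 56.87659595200291 [ 0.1  0.4 -1.8]
```

Request:
arm_command --rows '[{"delta_pos":[2,15,0],"roll":0,"jaw":40},{"delta_pos":[5,40,0],"roll":0,"jaw":40},{"delta_pos":[10,70,0],"roll":0,"jaw":40},{"delta_pos":[14,105,0],"roll":0,"jaw":40},{"delta_pos":[18,140,0],"roll":0,"jaw":40},{"delta_pos":[23,175,0],"roll":0,"jaw":40},{"delta_pos":[28,210,0],"roll":0,"jaw":40},{"delta_pos":[32,245,0],"roll":0,"jaw":40},{"delta_pos":[37,280,0],"roll":0,"jaw":40},{"delta_pos":[42,315,0],"roll":0,"jaw":40},{"delta_pos":[46,345,0],"roll":0,"jaw":40},{"delta_pos":[49,370,0],"roll":0,"jaw":40},{"delta_pos":[51,387,0],"roll":0,"jaw":40},{"delta_pos":[53,398,0],"roll":0,"jaw":40},{"delta_pos":[53,398,0],"roll":0,"jaw":40},{"delta_pos":[53,398,0],"roll":0,"jaw":40},{"delta_pos":[53,398,0],"roll":0,"jaw":40}]'

```text
time_s: 5.8
ee_pos: [538.0, 72.8, 189.4]
ee_rot: [-179.9, -0.1, 164.7]
force: [-1.0, -0.2, -0.1]
gripper_width: 57.1
gripper_force: 15.0
```

```bash
python3 go.py 538,74.7,120 538,74.7,75; python3 - <<'E'
from h import *
from m import circ
f={n:env.grab_frame(n) for n in("top","side")}
for n in f:
    Q=cloud(f[n]).reshape(-1,3); d=np.hypot(Q[:,0]-538,Q[:,1]-75)
    for h0,h1,w in((61,67,45),(20,30,60),(205,220,40)):
        m=(d<w)&(Q[:,2]>h0)&(Q[:,2]<h1); print(n,h0,circ(Q[m][:,:2]) if m.sum()>8 else m.sum())
    m=(d<32)&(Q[:,2]>120)&(Q[:,2]<180); print(n,"cup",m.sum(), Q[m].min(0).round() if m.sum() else"")
i=f["side"]["img"];cv2.imwrite("pics/c4.png",cv2.resize(i[90:270,170:370],(666,600)))
E
```

```text
538,74.7,120 [ 0.4  1.9 69.4]
538,74.7,75 [  0.3   1.9 114.4]
5.8 [538.   72.8 189.4] [-1.7994e+02 -7.0000e-02  1.6468e+02] [  7.  16.  96.  -0.  68. -68.] 57.10849341909449 [-1.  -0.2 -0.1]
top 61 (array([538.2,  74.8,  34.3]), 53)
top 20 (array([550.8,  78.5,  51.5]), 1002)
top 205 (array([549.1,  66.4,  40.1]), 29)
top cup 25 [513.  68. 141.]
side 61 (array([537.9,  74.5,  35.5]), 130)
side 20 (array([538.2,  74. ,  38.5]), 361)
side 205 (array([541.1,  68.3,  31.8]), 138)
side cup 302 [511.  46. 139.]
```

View pics/c4.png

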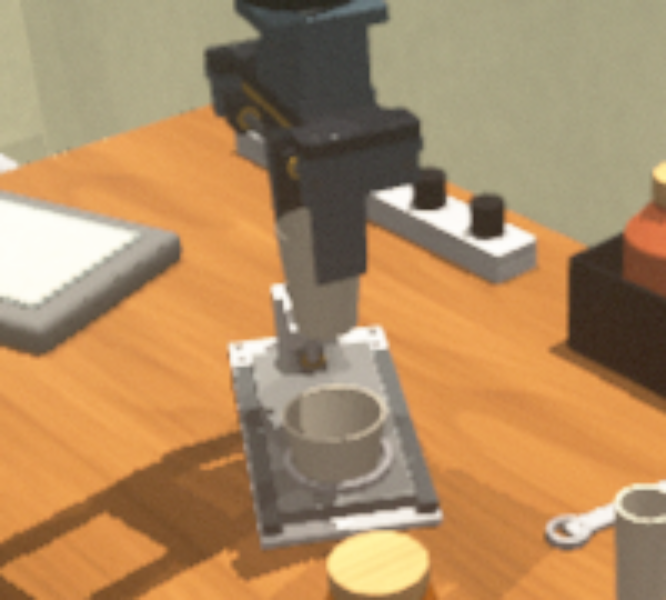

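The cup hangs upright over the station at crop (325,280), with the large cup in its ring at (335,440). Lowering it in.

Request:
arm_command --rows '[{"delta_pos":[0,2,15],"roll":0,"jaw":40},{"delta_pos":[0,2,35],"roll":0,"jaw":40},{"delta_pos":[0,2,50],"roll":0,"jaw":40},{"delta_pos":[0,2,60],"roll":0,"jaw":40},{"delta_pos":[0,2,70],"roll":0,"jaw":40},{"delta_pos":[0,2,80],"roll":0,"jaw":40},{"delta_pos":[0,2,90],"roll":0,"jaw":40},{"delta_pos":[0,2,98],"roll":0,"jaw":40},{"delta_pos":[0,2,104],"roll":0,"jaw":40},{"delta_pos":[0,2,108],"roll":0,"jaw":40},{"delta_pos":[0,2,111],"roll":0,"jaw":40},{"delta_pos":[0,2,112],"roll":0,"jaw":40},{"delta_pos":[0,2,113],"roll":0,"jaw":40},{"delta_pos":[0,2,113],"roll":0,"jaw":40}]'

```text
time_s: 7.07
ee_pos: [539.2, 75.6, 77.1]
ee_rot: [180.0, 0.0, 164.7]
force: [-0.2, -0.1, -0.1]
gripper_width: 57.4
gripper_force: 15.0
```

Request:
arm_command --rows '[{"delta_pos":[0,0,1],"roll":0,"jaw":40},{"delta_pos":[0,0,2],"roll":0,"jaw":40},{"delta_pos":[0,0,3],"roll":0,"jaw":40},{"delta_pos":[0,0,3],"roll":0,"jaw":40}]'

```text
time_s: 7.4
ee_pos: [539.4, 75.6, 74.5]
ee_rot: [180.0, 0.1, 164.7]
force: [-0.5, -0.7, 2.9]
gripper_width: 57.3
gripper_force: 15.0
```

Contact is felt at the expected height. Releasing with a small opening and then lifting.

Request:
arm_command --rows '[{"delta_pos":[0,0,0],"roll":0,"jaw":68},{"delta_pos":[0,0,0],"roll":0,"jaw":74},{"delta_pos":[0,0,0],"roll":0,"jaw":80},{"delta_pos":[0,0,0],"roll":0,"jaw":85},{"delta_pos":[0,0,0],"roll":0,"jaw":85},{"delta_pos":[0,0,-10],"roll":0,"jaw":85},{"delta_pos":[0,0,-30],"roll":0,"jaw":85},{"delta_pos":[0,0,-60],"roll":0,"jaw":85},{"delta_pos":[0,0,-90],"roll":0,"jaw":85},{"delta_pos":[0,0,-120],"roll":0,"jaw":85},{"delta_pos":[0,0,-120],"roll":0,"jaw":85},{"delta_pos":[0,0,-120],"roll":0,"jaw":85}]'

```text
time_s: 8.4
ee_pos: [540.2, 75.7, 196.5]
ee_rot: [179.9, 0.3, 164.7]
force: [-0.7, 0.5, -0.7]
gripper_width: 78.0
gripper_force: 0.0
```

```bash
cat > st.py <<'E'
from h import *
from m import circ
f={n:env.grab_frame(n) for n in("top","side")}
for n in f:
    Q=cloud(f[n]).reshape(-1,3)
    for nm,x,y,h,w in(("large",538,75,65,42),("mid",538,75,99,40),("smallin",538,75,133,35),("small",577,-190,105,35),("knob",614,202,106,25),("spawn",417,-125,110,40),("capb",474.5,-186,16,30)):
        d=np.hypot(Q[:,0]-x,Q[:,1]-y); m=(d<w)&(abs(Q[:,2]-h)<3.5); print(n,nm,circ(Q[m][:,:2]) if m.sum()>8 else m.sum(),Q[m][:,2].mean().round(1) if m.sum() else "")
E
python3 st.py; python3 go.py 577,-190.5,195 577,-190.5,81
```

```text
top large (array([538.1,  74.4,  33.9]), 80) 65.7
top mid (array([538.2,  74.9,  26.7]), 66) 100.0
top smallin 0 
top small (array([ 577.9, -189.6,   18.1]), 106) 105.9
top knob 0 
top spawn (array([ 417.2, -123.9,   20.9]), 679) 111.8
top capb (array([ 474.9, -185.3,   13.3]), 205) 17.5
side large (array([538.8,  75.8,  34.3]), 130) 64.3
side mid (array([537.4,  74.9,  27. ]), 98) 97.6
side smallin 0 
side small (array([ 576.5, -191.4,   18. ]), 81) 104.2
side knob (array([612.1, 201.2,   9.3]), 46) 105.0
side spawn (array([ 415.4, -126.5,   21.6]), 473) 109.7
side capb (array([ 473.8, -186.7,   13.3]), 179) 15.6
577,-190.5,195 [-107.3 -246.4   -1.4]
577,-190.5,81 [-107.5 -246.4  112.6]
8.5 [538.4  75.5 193.6] [-1.7998e+02 -6.0000e-02  1.6471e+02] [  7.  16.  96.   0.  68. -68.] 77.39573520188117 [ 0.2  0.7 -0.8]
```

The middle cup is seated: rim at 99 mm and centred within 1 mm. Now the small cup.

Request:
arm_command --rows '[{"delta_pos":[-15,-35,0],"roll":0,"jaw":85},{"delta_pos":[-30,-70,0],"roll":0,"jaw":85},{"delta_pos":[-45,-105,0],"roll":0,"jaw":85},{"delta_pos":[-60,-140,0],"roll":0,"jaw":85},{"delta_pos":[-75,-175,0],"roll":0,"jaw":85},{"delta_pos":[-90,-208,0],"roll":0,"jaw":85},{"delta_pos":[-102,-235,0],"roll":0,"jaw":85},{"delta_pos":[-107,-246,0],"roll":0,"jaw":85},{"delta_pos":[-107,-246,0],"roll":0,"jaw":85},{"delta_pos":[-107,-246,0],"roll":0,"jaw":85},{"delta_pos":[-107,-246,0],"roll":0,"jaw":85},{"delta_pos":[-107,-246,0],"roll":0,"jaw":85}]'

```text
time_s: 9.5
ee_pos: [577.1, -188.1, 193.7]
ee_rot: [180.0, -0.1, 164.8]
force: [-0.9, -0.0, -0.1]
gripper_width: 77.6
gripper_force: 0.0
```

```bash
python3 go.py 577,-190.5,80
```

```text
577,-190.5,80 [ -0.6  -2.4 113.7]
9.5 [ 577.1 -188.1  193.7] [ 1.7996e+02 -6.0000e-02  1.6482e+02] [-19.  22.  87.   0.  71. -94.] 77.57644569238306 [-0.9 -0.  -0.1]
```

Request:
arm_command --rows '[{"delta_pos":[0,-2,20],"roll":0,"jaw":85},{"delta_pos":[0,-2,45],"roll":0,"jaw":85},{"delta_pos":[0,-2,70],"roll":0,"jaw":85},{"delta_pos":[0,-2,90],"roll":0,"jaw":85},{"delta_pos":[0,-2,105],"roll":0,"jaw":85},{"delta_pos":[0,-2,113],"roll":0,"jaw":85},{"delta_pos":[0,-2,113],"roll":0,"jaw":85},{"delta_pos":[0,-2,113],"roll":0,"jaw":60},{"delta_pos":[0,-2,113],"roll":0,"jaw":45},{"delta_pos":[0,-2,113],"roll":0,"jaw":35},{"delta_pos":[0,-2,113],"roll":0,"jaw":25},{"delta_pos":[0,-2,113],"roll":0,"jaw":25},{"delta_pos":[0,-2,113],"roll":0,"jaw":25},{"delta_pos":[0,-2,113],"roll":0,"jaw":25},{"delta_pos":[0,-2,113],"roll":0,"jaw":25}]' --squeeze 12

```text
time_s: 10.75
ee_pos: [577.2, -191.9, 81.3]
ee_rot: [180.0, 0.0, 164.7]
force: [-0.0, 0.8, 1.7]
gripper_width: 38.4
gripper_force: 12.0
```

Request:
arm_command --rows '[{"delta_pos":[0,0,-10],"roll":0,"jaw":25},{"delta_pos":[0,0,-30],"roll":0,"jaw":25},{"delta_pos":[0,0,-60],"roll":0,"jaw":25},{"delta_pos":[0,0,-90],"roll":0,"jaw":25},{"delta_pos":[0,0,-120],"roll":0,"jaw":25},{"delta_pos":[0,0,-140],"roll":0,"jaw":25},{"delta_pos":[0,0,-145],"roll":0,"jaw":25},{"delta_pos":[0,0,-145],"roll":0,"jaw":25},{"delta_pos":[0,0,-145],"roll":0,"jaw":25}]'

```text
time_s: 11.5
ee_pos: [576.2, -191.7, 224.9]
ee_rot: [180.0, -0.1, 164.7]
force: [-0.2, -1.3, -1.6]
gripper_width: 38.5
gripper_force: 12.0
```

```bash
python3 go.py 538,75,225
```

```text
538,75,225 [1.071e+02 2.472e+02 1.000e-01]
11.5 [ 576.2 -191.7  224.9] [ 1.7999e+02 -1.1000e-01  1.6471e+02] [-19.  21.  84.   0.  75. -94.] 38.45542002129898 [-0.2 -1.3 -1.6]
```

Request:
arm_command --rows '[{"delta_pos":[6,15,0],"roll":0,"jaw":25},{"delta_pos":[17,40,0],"roll":0,"jaw":25},{"delta_pos":[30,70,0],"roll":0,"jaw":25},{"delta_pos":[43,100,0],"roll":0,"jaw":25},{"delta_pos":[56,130,0],"roll":0,"jaw":25},{"delta_pos":[69,160,0],"roll":0,"jaw":25},{"delta_pos":[82,190,0],"roll":0,"jaw":25},{"delta_pos":[93,215,0],"roll":0,"jaw":25},{"delta_pos":[102,235,0],"roll":0,"jaw":25},{"delta_pos":[107,247,0],"roll":0,"jaw":25},{"delta_pos":[107,247,0],"roll":0,"jaw":25},{"delta_pos":[107,247,0],"roll":0,"jaw":25},{"delta_pos":[107,247,0],"roll":0,"jaw":25},{"delta_pos":[107,247,0],"roll":0,"jaw":25}]'

```text
time_s: 12.67
ee_pos: [538.8, 73.5, 225.6]
ee_rot: [-180.0, -0.0, 164.6]
force: [0.2, -0.9, -1.5]
gripper_width: 38.6
gripper_force: 12.0
```

```bash
python3 go.py 538,75,150 538,75,109.3; python3 - <<'E'
from h import *
f=env.grab_frame("side")
Q=cloud(f).reshape(-1,3); d=np.hypot(Q[:,0]-538,Q[:,1]-75)
for a in(146,160,175,190):
    m=(d<32)&(Q[:,2]>a-4)&(Q[:,2]<a+4); print(a,m.sum(),Q[m].mean(0).round(1) if m.sum() else"")
m=(d<32)&(Q[:,2]>105); print(Q[m][:,2].min())
E
```

```text
538,75,150 [ 1.2  1.2 75.6]
538,75,109.3 [  1.2   1.3 116.3]
12.6667 [538.8  73.5 225.6] [-1.7997e+02 -3.0000e-02  1.6463e+02] [  7.  15.  93.  -0.  72. -68.] 38.581643080963545 [ 0.2 -0.9 -1.5]
146 26 [531.3  64.6 147.5]
160 38 [531.5  64.8 159.8]
175 47 [531.7  64.2 175.2]
190 44 [531.3  62.9 189.8]
144.04566301311527
```

Request:
arm_command --rows '[{"delta_pos":[1,1,12],"roll":0,"jaw":25},{"delta_pos":[1,1,30],"roll":0,"jaw":25},{"delta_pos":[1,1,42],"roll":0,"jaw":25},{"delta_pos":[1,1,54],"roll":0,"jaw":25},{"delta_pos":[1,1,66],"roll":0,"jaw":25},{"delta_pos":[1,1,78],"roll":0,"jaw":25},{"delta_pos":[1,1,90],"roll":0,"jaw":25},{"delta_pos":[1,1,99],"roll":0,"jaw":25},{"delta_pos":[1,1,106],"roll":0,"jaw":25},{"delta_pos":[1,1,110],"roll":0,"jaw":25},{"delta_pos":[1,1,112],"roll":0,"jaw":25},{"delta_pos":[1,1,114],"roll":0,"jaw":25},{"delta_pos":[1,1,115],"roll":0,"jaw":25},{"delta_pos":[1,1,115],"roll":0,"jaw":25},{"delta_pos":[1,1,115],"roll":0,"jaw":25}]'

```text
time_s: 13.97
ee_pos: [538.3, 75.9, 111.3]
ee_rot: [180.0, 0.0, 164.7]
force: [0.7, -0.4, -0.8]
gripper_width: 38.6
gripper_force: 12.0
```

Request:
arm_command --rows '[{"delta_pos":[0,0,1],"roll":0,"jaw":25},{"delta_pos":[0,0,2],"roll":0,"jaw":25},{"delta_pos":[0,0,2.5],"roll":0,"jaw":25},{"delta_pos":[0,0,2.5],"roll":0,"jaw":25}]'

```text
time_s: 14.3
ee_pos: [538.8, 75.9, 109.2]
ee_rot: [180.0, 0.1, 164.7]
force: [-1.1, -0.1, 4.7]
gripper_width: 38.1
gripper_force: 12.0
```

Request:
arm_command --rows '[{"delta_pos":[0,0,0],"roll":0,"jaw":48},{"delta_pos":[0,0,0],"roll":0,"jaw":55},{"delta_pos":[0,0,0],"roll":0,"jaw":65},{"delta_pos":[0,0,0],"roll":0,"jaw":70},{"delta_pos":[0,0,0],"roll":0,"jaw":70},{"delta_pos":[0,0,-10],"roll":0,"jaw":70},{"delta_pos":[0,0,-30],"roll":0,"jaw":70},{"delta_pos":[0,0,-60],"roll":0,"jaw":70},{"delta_pos":[0,0,-90],"roll":0,"jaw":70},{"delta_pos":[0,0,-110],"roll":0,"jaw":70},{"delta_pos":[0,0,-110],"roll":0,"jaw":70},{"delta_pos":[0,0,-110],"roll":0,"jaw":70},{"delta_pos":[0,0,-110],"roll":0,"jaw":70}]'

```text
time_s: 15.38
ee_pos: [537.5, 75.7, 217.9]
ee_rot: [-180.0, -0.1, 164.7]
force: [0.1, -0.6, -0.4]
gripper_width: 63.8
gripper_force: 0.0
```

```bash
python3 st.py; python3 go.py 614,202.5,220 614,202.5,72
```

```text
top large (array([539.1,  75.2,  34.4]), 96) 66.0
top mid (array([537.4,  75.5,  25.6]), 59) 100.1
top smallin (array([539.3,  76.5,  18.7]), 22) 134.3
top small 0 
top knob 0 
top spawn (array([ 417.4, -125. ,   21.3]), 683) 111.8
top capb (array([ 474.8, -185.1,   12.7]), 205) 17.7
side large (array([539.5,  77.1,  34.7]), 128) 64.2
side mid (array([539.2,  76.6,  26.3]), 102) 98.2
side smallin (array([537.9,  75.9,  18.4]), 63) 131.7
side small 0 
side knob (array([613.3, 201.2,  10.9]), 50) 105.2
side spawn (array([ 415.3, -127.1,   21.5]), 480) 109.6
side capb (array([ 474.1, -186.5,   13.2]), 180) 15.5
614,202.5,220 [-40.7 142.6  -3.2]
614,202.5,72 [-41.1 142.7 144.8]
15.4833 [537.2  75.7 217.1] [-1.7994e+02 -1.6000e-01  1.6471e+02] [  7.  15.  93.   0.  71. -68.] 63.72997758929161 [-0.3 -0.2  0.8]
```

The small cup is seated: rim at 133 mm, centred within about 1.5 mm. Bystanders are unmoved. Now the knob.

Request:
arm_command --rows '[{"delta_pos":[-10,35,0],"roll":0,"jaw":80},{"delta_pos":[-20,70,0],"roll":0,"jaw":80},{"delta_pos":[-30,105,0],"roll":0,"jaw":80},{"delta_pos":[-38,133,0],"roll":0,"jaw":80},{"delta_pos":[-41,142,0],"roll":0,"jaw":80},{"delta_pos":[-41,142,20],"roll":0,"jaw":80},{"delta_pos":[-41,142,50],"roll":0,"jaw":80},{"delta_pos":[-41,142,80],"roll":0,"jaw":80},{"delta_pos":[-41,142,80],"roll":0,"jaw":80},{"delta_pos":[-41,142,80],"roll":0,"jaw":80},{"delta_pos":[-41,142,80],"roll":0,"jaw":80}]'

```text
time_s: 16.4
ee_pos: [615.7, 201.8, 139.6]
ee_rot: [180.0, 0.1, 164.7]
force: [-0.2, -0.1, -0.4]
gripper_width: 72.8
gripper_force: 0.0
```

```bash
python3 go.py 614,202,71; python3 - <<'E'
from h import *
a=env.grab_frame("top")["img"][140:280,100:290];b=env.grab_frame("side")["img"][100:260,170:370]
cv2.imwrite("pics/c5.png",np.hstack([cv2.resize(a,(400,320)),cv2.resize(b,(400,320))]))
E
```

```text
614,202,71 [ 1.8 -0.3 68.6]
16.4 [615.7 201.8 139.6] [1.7996e+02 7.0000e-02 1.6469e+02] [ 17.  28.  86.  -0.  66. -58.] 72.79587515215763 [-0.2 -0.1 -0.4]
```

View pics/c5.png

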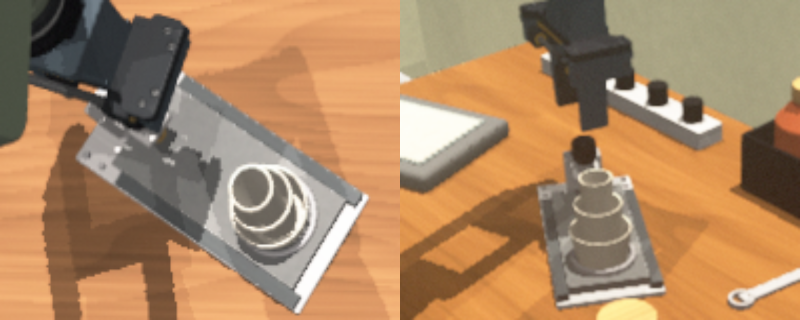

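The left view shows the three cups nested in the ring at (270,205). The right view shows the fingers at (585,100) straight over the knob at (583,150). Descending and gripping firmly.

Request:
arm_command --rows '[{"delta_pos":[1,0,15],"roll":0,"jaw":80},{"delta_pos":[1,0,30],"roll":0,"jaw":80},{"delta_pos":[1,0,45],"roll":0,"jaw":80},{"delta_pos":[1,0,58],"roll":0,"jaw":80},{"delta_pos":[1,0,66],"roll":0,"jaw":80},{"delta_pos":[1,0,68],"roll":0,"jaw":80},{"delta_pos":[1,0,68],"roll":0,"jaw":60},{"delta_pos":[1,0,68],"roll":0,"jaw":45},{"delta_pos":[1,0,68],"roll":0,"jaw":35},{"delta_pos":[1,0,68],"roll":0,"jaw":20},{"delta_pos":[1,0,68],"roll":0,"jaw":10},{"delta_pos":[1,0,68],"roll":0,"jaw":10},{"delta_pos":[1,0,68],"roll":0,"jaw":10},{"delta_pos":[1,0,68],"roll":0,"jaw":10},{"delta_pos":[1,0,68],"roll":0,"jaw":10}]' --squeeze 50

```text
time_s: 17.75
ee_pos: [614.9, 204.7, 70.9]
ee_rot: [179.7, 0.1, 164.7]
force: [1.2, 7.0, -0.7]
gripper_width: 29.1
gripper_force: 50.0
```

Gripped at 29 mm. The knob pushes the tool about 3 mm in +y, so I'll ease that while pulling up.

Request:
arm_command --rows '[{"delta_pos":[0,1.5,0],"roll":0,"jaw":10},{"delta_pos":[0,2.5,0],"roll":0,"jaw":10},{"delta_pos":[0,2.5,-3],"roll":0,"jaw":10},{"delta_pos":[0,2.5,-6],"roll":0,"jaw":10},{"delta_pos":[0,2.5,-9],"roll":0,"jaw":10},{"delta_pos":[0,2.5,-12],"roll":0,"jaw":10},{"delta_pos":[0,2.5,-15],"roll":0,"jaw":10},{"delta_pos":[0,2.5,-18],"roll":0,"jaw":10},{"delta_pos":[0,2.5,-20],"roll":0,"jaw":10},{"delta_pos":[0,2.5,-22],"roll":0,"jaw":10},{"delta_pos":[0,2.5,-22],"roll":0,"jaw":10},{"delta_pos":[0,2.5,-22],"roll":0,"jaw":10}]'

```text
time_s: 18.75
ee_pos: [614.9, 204.7, 92.2]
ee_rot: [180.0, 0.0, 164.7]
force: [3.9, 2.6, -10.4]
gripper_width: 28.8
gripper_force: 50.0
```

Request:
arm_command --rows '[{"delta_pos":[0,0,-1],"roll":0,"jaw":10},{"delta_pos":[0,0,-2],"roll":0,"jaw":10},{"delta_pos":[0,0,-3],"roll":0,"jaw":10},{"delta_pos":[0,0,-4],"roll":0,"jaw":10},{"delta_pos":[0,0,-4.5],"roll":0,"jaw":10},{"delta_pos":[0,0,-4.5],"roll":0,"jaw":10},{"delta_pos":[0,0,-4.5],"roll":0,"jaw":10},{"delta_pos":[0,0,-4.5],"roll":0,"jaw":10}]'

```text
time_s: 19.42
ee_pos: [614.8, 204.7, 96.0]
ee_rot: [180.0, -0.0, 164.7]
force: [5.4, 3.0, -14.0]
gripper_width: 29.0
gripper_force: 50.0
```

```bash
python3 st.py | egrep "large|mid|smallin"; python3 go.py 614,202,96; python3 - <<'E'
from h import *
a=env.grab_frame("side"); Q=cloud(a)
cv2.imwrite("pics/c6.png",cv2.resize(a["img"][120:240,190:350],(800,600)))
E
```

```text
top large (array([538. ,  74.6,  33.7]), 156) 65.6
top mid (array([537.5,  74.6,  25.4]), 126) 100.0
top smallin (array([538.9,  76.1,  18.2]), 115) 133.9
side large (array([539.4,  76.2,  35. ]), 124) 64.3
side mid (array([538.2,  76.5,  26.5]), 98) 98.4
side smallin (array([537.8,  76. ,  18.5]), 63) 131.7
614,202,96 [ 0.1 -2.9 -0. ]
19.5167 [614.9 204.7  96. ] [-1.8000e+02 -2.0000e-02  1.6471e+02] [ 17.  30.  89.   0.  61. -57.] 28.737306663124265 [  5.5   2.8 -13.4]
```

View pics/c6.png

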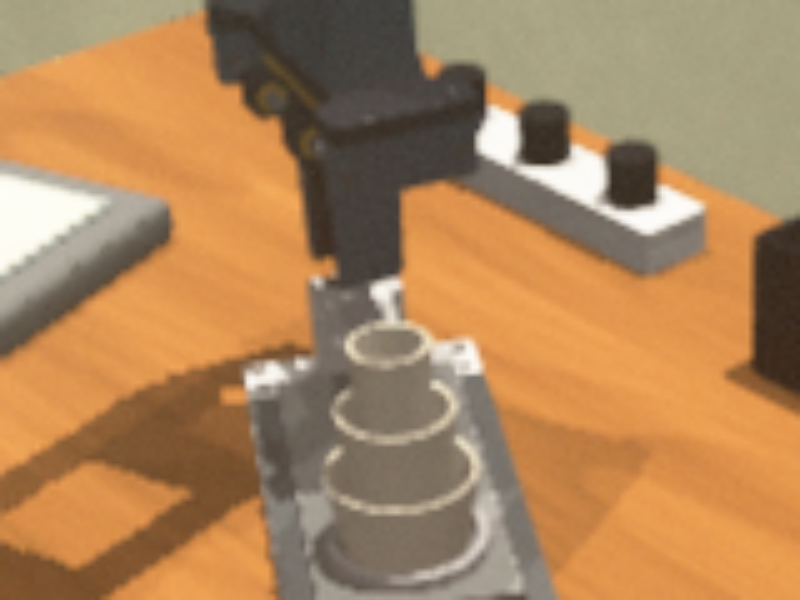

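The knob is held up behind the upright nested cups, with the fingers at crop (370,220) and the cup rims at (388,345), (395,410) and (400,470). The rise is 25.1 mm and the 14 N pull exceeds the spring's 12 N, so it is at the stop.

```bash
python3 -c "
from workcell import env
print(env.job_done())"
```

```text
the job is handed in; nothing more can be done
None
```

The job is handed in with all three cups nested upright in the ring and the plunger held against its stop (25 mm up, about 14 N pull). The bystanders I re-measured near the path (amber jar and one cap) had not moved. It finished at about 19.5 s of the 72 s allowed; no verdict came back from the judge.

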